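Calibrate the tube densitometer

ROBOT

A 6-joint arm with a two-finger parallel gripper is mounted at the origin on a cart in front of the work surface, level with it; the furniture and walls round the work are solid. World frame = base frame: x ahead of the robot, y to its left, z up, the work surface at z = 0. Lengths are in m, angles in rad, forces in N, time in s.
With the tool pointing down it reaches from about 0.3 to 0.875 m from the base axis. Payload 6.4 kg.
Tool frame: the origin (TCP) lies midway between the tips of the shut fingers; the grasp point (between the pads) lies ctrl.grip_point_offset behind it (ctrl.grip_point_offset is the distance from the TCP to the grasp point, in m); z points along the fingers, y is the direction in which the jaws open and shut (so a half turn about z gives the same grasp; the last joint's range is limited). The gripper opens to 85 mm and grips with 20 to 120 N. Pads are 22 mm wide; open, the fingers measure 114 mm over their backs; the gripper's body (76 mm by 85 mm) begins 54 mm behind the grasp point. The pads swing forward as they close: fully open they stand 13 mm farther back than shut.
Start: joints at [0.964, 0.181, 1.607, -0, 1.354, -0.206], TCP at [0.224, 0.529, 0.231] pointing down, gripper open.
Joint ranges: [-2.99, 2.99], [-0.89, 2.07], [0.3, 2.58], [-1.14, 4.28], [0, 2.63], [-3.12, 3.12]. Speed limits (rad/s): [2.57, 2.57, 3.01, 3.14, 3.14, 3.14].

INTERFACE

Orientations are given as a unit quaternion [w, x, y, z].
In Python, from bench import ctrl, viewer gives the robot as it stands.
- The arm moves only by the shell command python3 -m handwheel 'ROWS' [OPENING]. ROWS is JSON, a list of rows, each an object with "travel": the shift along the tool's x, y, z as a fraction of full scale, a list of three; "dr": the turn, a rotation vector about the tool's x, y, z as a fraction of full scale, a list of three. A call has 1 to 20 rows; each row shifts and turns the pose as measured when the row begins, along the tool's axes as they then stand; what a row does not reach is not made up. Full scale, the value 1, is 150 mm for a shift and 30 degrees for a turn. A row lasts 1/12 s, in which the tool goes at most 41.7 mm and 7.16 degrees, less where a joint would pass 70% of its speed; a pose out of reach is approached as far as the arm can. A call with a number of a shift or a turn outside -1 to 1 is refused whole. A call with a gripper value outside its range is refused whole. OPENING is the opening, from -1 (shut) to 1 (fully open), set as the call begins (- or left out, the last holds). The fingers move at their own pace and stop on an object; the grip force is fixed at half the most. Time passes only in rows, so rows that do not move let the fingers close. It gives the time, the measured TCP pose, the force and the opening at its end, in the units of the state.
- ctrl.get_obs(): the state, without advancing time (a new reading comes with each control period).
- viewer.camera(name): name is "scene" or "top"; returns the picture (384x512x3 uint8, red, green, blue); there is no depth.
- viewer.get_calibration(name): a dict with "camera_matrix" (3x3 intrinsics, pixels), "R" (3x3) and "t" (3): a world point X has camera coordinates R X + t. Camera axes: x right, y down, z forward; pixel columns grow to the right and rows downward; lengths in m; the calibration is good to about 2 mm. A picture is of the moment at which its call begins. get_calibration takes no time and is no camera call.
- ctrl.hand_in(): hands the job in, once; it reports no verdict.
The state is a dict: "time_s": time; "q": joint angles; "dq": joint speeds; "joint_efforts": joint torques, N m; "eef_pos": TCP position; "eef_rot": TCP orientation; "wrist_force": force on the tool from outside, world axes, zero at the start; "torque": the same for the moment, N m; "opening": opening from 0.0 (shut) to 1.0 (fully open).
Only numpy, scipy, OpenCV 4.12 (cv2) and the standard library are available. Lean on these libraries where they do the work, as an engineer would, in place of code of your own. Each camera call takes 0.05 s, during which the arm holds its last target. There are 200 camera calls.

TASK

Calibrate the white tube densitometer: take the capped reference tube from the grey kit rack, stand it in the instrument's well so that it is fully home on the bottom, and let go of it. Only then take the thin steel pin by its black handle from the same rack, reach its tip down through the small hole in the deck beside the well and press the recessed calibration button fully down with it, without ramming it. Finish while holding: the fingers still grip the pin and the pin still keeps the button fully down, the tube stands in the well, and the timer, forceps, pipette and note pad have been left alone.

Things in the scene. Friction and masses are not known exactly. Their poses are not given: they have to be found in the camera images.
- densitometer: bench instrument, white shell on a grey base, fixed to the bench, 180 (x) x 140 (y) x 75 mm high; its low sloping front with display and keys faces its own -x, the level deck is the rear half at 75 mm. Origin: centre of its underside, z up. In its frame the well is at x +40, y +32 mm and the button hole at x +40, y -34 mm (66 mm apart)
- well_mouth (a point): centre of the mouth of the well: a vertical bore 16.5 mm wide in a black collar (27 mm across, top 80 mm above the bench, cone-shaped mouth widening to 22.5 mm). The well's flat floor is 65 mm below this point, so a tube that is home has its foot 15 mm above the bench and its top at 105 mm
- hole_mouth (a point): centre of the mouth of the button hole: a vertical bore 10.5 mm wide in a grey collar (19 mm across, top 78 mm above the bench, cone-shaped mouth widening to 15.5 mm). The button's top lies 25 mm below this point when it is up
- button_top (a point): centre of the top of the calibration button, a white plunger 9 mm wide inside the bore; moves down with it (53 mm above the bench when up, 47 mm when fully down)
- cal_button (a joint): travel of the calibration button, m: 0 = up, 0.006 = fully down against its stop. Sprung, with nothing to latch it: 1.5 N starts it, about 5 N holds it at the stop
- kit_rack: grey two-deck rack, fixed to the bench, 50 (x) x 130 (y) x 50 mm high. Origin: centre of its underside. Along its own y it has three tube places (at -44, -18 and +8 mm, 15.5 mm holes) and the pin's 7.5 mm bore at +44 mm; the tube stands in the end place at -44 mm, the other two are empty
- reference_tube: capped sample tube, 90 mm long, 12.8 mm body, 15.8 mm cap over the top 21 mm, about 15 g. Origin: centre of its foot, z up along the tube. At the start it stands upright in the rack, its foot 4 mm above the bench and its top at 94 mm: grip it by the cap from above
- cal_pin: calibration pin, 107 mm long, about 40 g: a 5 mm round steel shank, 45 mm long with a rounded tip, below a black round handle 12 mm in diameter and 62 mm long. Origin: its tip, z up along the pin. At the start it stands upright in the rack, the tip 5 mm above the bench, the handle reaching from 50 to 112 mm above it
- timer: white bench timer, 62x62x20 mm; a bystander, origin at the centre of its underside; leave alone
- forceps: steel forceps, 130 mm long, 9 mm high; a bystander, origin at the centre of its underside; leave alone
- pipette: micropipette lying down, 240 mm long, 37 mm high; a bystander, origin at the centre of its underside; leave alone
- note_pad: pad of notes, 75x75x14 mm, near the left edge of a fixed computer monitor about 0.4 m tall, which stands behind the work on the right, all of it beyond x = 0.72 m (keep the arm in front of that); a bystander, origin at the centre of its underside; leave alone

How it is judged:
On the way, in this order (a step that is already met when the one before it is completed fails the run):
1. the reference tube stands fully home in the well and has been let go of (horizontal distance between reference_tube and well_mouth below 0.005 m and z of reference_tube in the frame of densitometer between 0.01 and 0.018 m and angle between reference_tube's own z axis and vertical below 0.12 rad and contact force between reference_tube and the arm below 0.05 N and contact force between reference_tube and the fingers below 0.05 N), for 0.2 s.
2. the pin, gripped by the fingers, has pushed the calibration button down through the hole (value of joint cal_button above 0.0045 m and distance between cal_pin and button_top below 0.005 m and contact force between cal_pin and densitometer above 1.5 N and contact force between the fingers and cal_pin above 2 N), for 0.2 s.
At the end, for the whole second after the job is handed in: Tube in the well: foot within 3 mm of the floor and 5 mm of the axis, upright within 0.12 rad, untouched, at rest. Button down more than 4.5 of 6 mm; pin tip within 5 mm of its top, pressing over 1.5 N; fingers grip the pin with over 2 N; pin at rest (all of step 1 and all of step 2 and linear speed of each of reference_tube, cal_pin below 0.02 m/s); the arm keeps its last pose, push and grip.
It fails at once if the calibration button is pressed (more than 2 mm) while the tube is not in the well (value of joint cal_button above 0.002 m and (horizontal distance between reference_tube and well_mouth above 0.008 m or z of reference_tube in the frame of densitometer above 0.025 m)).
It fails at once if the pin is rammed onto the instrument with more than 60 N (contact force between cal_pin and densitometer above 60 N).
It fails at once if the timer, forceps, pipette or note pad is moved by more than 20 mm (distance of any of timer, forceps, pipette, note_pad from where it was at the start of the episode above 0.02 m).
It also fails if it takes over 64 s, if anything falls off the work surface, if the arm or the gripper's body presses on something with over 40 N, if the wrist force passes 120 N, or if a joint passes its speed limit or range.

## Working session

There is one attempt and no reset: what is moved stays moved. The work goes in short steps, Python scripts to look and compute and a shell command to move; the robot and the scene stay as the last step left them, time stands still between calls to the robot, and variables do not carry over. Pictures are saved under pics/ and viewed, about 8 in all and at most 12, crops included, and the job is handed in when it is done.

```bash
mkdir -p pics; ls; python3 - <<'E'
from bench import ctrl, viewer
import cv2
print(ctrl.get_obs(), ctrl.grip_point_offset)
for n in ("scene","top"):
    im=viewer.camera(n); cv2.imwrite(f"pics/{n}0.png",im[:,:,::-1]); c=viewer.get_calibration(n); print(n,c)
E
```

```text
pics
{'time_s': 0.0, 'q': array([ 9.63697867e-01,  1.81566057e-01,  1.60800578e+00, -9.98249503e-06,
        1.35381002e+00, -2.06291354e-01]), 'dq': array([ 0.00159448, -0.00054293, -0.00176611, -0.00154883,  0.00070634,
        0.00102748]), 'joint_efforts': array([ 5.08635057e-04, -4.44868362e+01, -3.51347888e+01, -2.44517905e-04,
        8.92830634e-03,  3.23664347e-05]), 'eef_pos': array([0.22400035, 0.52896909, 0.23037117]), 'eef_rot': array([-3.49408774e-04,  1.99063686e-01,  9.79986147e-01, -8.23563338e-04]), 'wrist_force': array([ 0.38213241, -0.89230421,  1.22906089]), 'torque': array([-0.02570976,  0.02977209,  0.01613803]), 'opening': 1.0023428718143306} 0.0187
scene {'camera_matrix': array([[427.02914181,   0.        , 262.61954694],
       [  0.        , 427.02914181, 194.56304978],
       [  0.        ,   0.        ,   1.        ]]), 'R': array([[ 0.7835283 , -0.62089322, -0.02397943],
       [-0.26509145, -0.29912691, -0.9166513 ],
       [ 0.56196969,  0.72457898, -0.39896789]]), 't': array([-0.49289009,  0.17317694,  0.6929865 ])}
top {'camera_matrix': array([[409.54781373,   0.        , 262.69468047],
       [  0.        , 409.54781373, 197.58839037],
       [  0.        ,   0.        ,   1.        ]]), 'R': array([[ 0.0233038 , -0.99969328,  0.00838323],
       [-0.99154655, -0.0241829 , -0.12747793],
       [ 0.12764156, -0.00534165, -0.99180598]]), 't': array([-0.15775247,  0.57140199,  1.10927929])}
```

View pics/scene0.png

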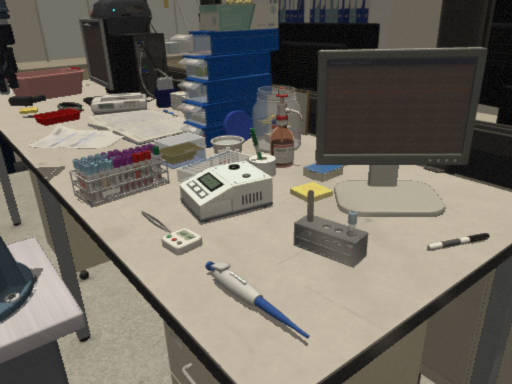

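View pics/top0.png

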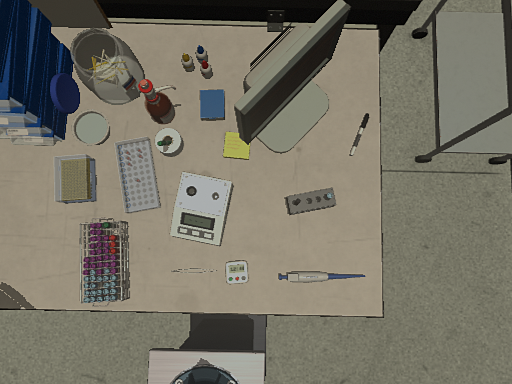

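The scene view shows the densitometer around (225,188), the rack around (330,240) with the pin at (310,205) and the tube cap at (352,220). The top view shows them at (202,208) and (310,201). The next step is to zoom in on both.

```bash
python3 - <<'E'
import cv2,numpy as np
t=cv2.imread("pics/top0.png");s=cv2.imread("pics/scene0.png")
a=cv2.resize(t[165:250,165:345],None,fx=4,fy=4,interpolation=cv2.INTER_CUBIC)
b=cv2.resize(s[155:215,175:275],None,fx=3.6,fy=3.6,interpolation=cv2.INTER_CUBIC)
c=cv2.resize(s[185:265,285:375],None,fx=3,fy=3,interpolation=cv2.INTER_CUBIC)
o=np.zeros((590,720,3),np.uint8);o[:340]=a;o[345:345+216,:360]=b;o[345:345+240,400:400+270]=c
cv2.imwrite("pics/z0.png",o)
E
```

```text
(no output)
```

View pics/z0.png

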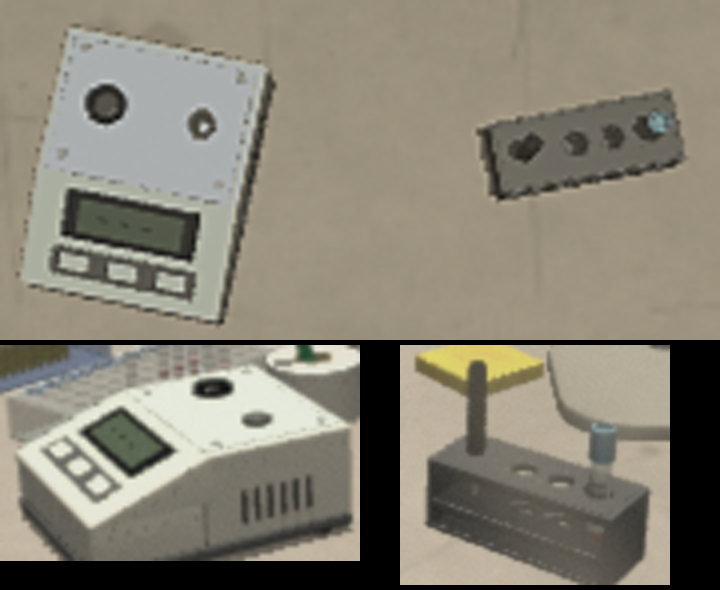

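The zoom shows the well collar at crop (105,104), the hole collar at (202,124), the blue cap top at (658,122) and the pin handle running from about (515,152) to (540,142). Next I'll turn these into positions with masks and rays.

```bash
cat > h.py <<'E'
import numpy as np, cv2
from bench import ctrl, viewer
from scipy.spatial.transform import Rotation as Rn
def ray(n,uv):
    c=viewer.get_calibration(n);d=c["R"].T@np.linalg.inv(c["camera_matrix"])@[uv[0],uv[1],1.];return -c["R"].T@c["t"],d
def onz(n,uv,z):
    o,d=ray(n,uv);return o+d*(z-o[2])/d[2]
def proj(n,X):
    c=viewer.get_calibration(n);p=c["camera_matrix"]@(c["R"]@np.asarray(X)+c["t"]);return p[:2]/p[2]
def tri(a,b):
    A=[];B=[]
    for n,uv in (("top",a),("scene",b)):
        o,d=ray(n,uv);d/=np.linalg.norm(d);P=np.eye(3)-np.outer(d,d);A.append(P);B.append(P@o)
    return np.linalg.lstsq(np.vstack(A),np.hstack(B),rcond=None)[0]
def tool(d,q=None): # world shift -> tool travel fraction
    q=ctrl.get_obs()["eef_rot"] if q is None else q
    return Rn.from_quat(np.r_[q[1:],q[0]]).inv().apply(d)/.15
E
cat > m.py <<'E'
from h import *
t=cv2.imread("pics/top0.png");s=cv2.imread("pics/scene0.png")
def blobs(im,m,x0,y0,x1,y1,amin=4):
    k=np.zeros_like(m);k[y0:y1,x0:x1]=m[y0:y1,x0:x1]
    n,l,st,c=cv2.connectedComponentsWithStats(k.astype(np.uint8))
    return [(st[i].tolist(),c[i].round(2).tolist()) for i in range(1,n) if st[i,4]>=amin]
gt=t.max(2);gs=s.max(2)
print("top dark in deck",blobs(t,gt<140,180,178,226,206))
print("scene dark in deck",blobs(s,gs<165,222,158,262,178))
ht=cv2.cvtColor(t,cv2.COLOR_BGR2HSV);hs=cv2.cvtColor(s,cv2.COLOR_BGR2HSV)
bl=lambda h:(abs(h[...,0].astype(int)-100)<18)&(h[...,1]>50)
print("cap top",blobs(t,bl(ht),320,185,340,205,2)); print("cap scene",blobs(s,bl(hs),340,205,365,235))
print("rack top",blobs(t,gt<115,280,180,342,222,50))
k=np.zeros(gt.shape,np.uint8);k[182:220,282:340]=(gt<118)[182:220,282:340]
cs=max(cv2.findContours(k,0,2)[0],key=cv2.contourArea);print(cv2.minAreaRect(cs))
print("pin scene",blobs(s,gs<100,300,185,320,215))
for r in range(188,212,2): print(r,gs[r,303:318])
E
python3 m.py
```

```text
top dark in deck [([217, 178, 4, 1, 4], [218.5, 178.0]), ([186, 186, 11, 10, 89], [190.96, 190.54]), ([212, 192, 7, 8, 41], [214.9, 195.49])]
scene dark in deck [([222, 158, 18, 6, 77], [229.73, 159.92]), ([241, 158, 21, 12, 97], [254.1, 162.3]), ([228, 164, 12, 6, 59], [233.59, 166.51]), ([242, 174, 9, 4, 30], [245.77, 175.43])]
cap top []
cap scene []
rack top [([284, 187, 52, 28, 929], [309.52, 201.16])]
((309.80029296875, 200.96145629882812), (19.64012908935547, 49.855712890625), 79.11447143554688)
pin scene [([307, 191, 7, 24, 126], [310.08, 202.48])]
188 [220 220 220 221 220 221 221 219 221 220 221 219 218 219 221]
190 [222 222 221 221 219 184 142 124 127 139 204 220 220 222 221]
192 [223 222 221 219 183 113  81  82  81  82 115 205 219 220 220]
194 [198 216 220 217 153  96  80  81  80  81 104 203 220 219 220]
196 [119 130 155 173 131  90  82  77  81  81 103 193 176 144 143]
198 [116 116 116 114 104  82  79  80  81  81  91 118 126 123 120]
200 [162 133 115 110  93  81  82  77  80  83  89 120 124 131 131]
202 [189 186 180 173 120  85  77  83  84  84 104 166 179 182 184]
204 [188 190 190 183 135  91  82  80  81  84 108 171 185 185 183]
206 [188 188 189 180 121  85  80  82  81  82 106 171 184 184 182]
208 [189 189 191 185 118  82  82  77  78  83 120 175 185 184 185]
210 [187 190 189 181 115  82  77  81  82  80 117 172 185 185 185]
```

```bash
python3 - <<'E'
from h import *
t=cv2.imread("pics/top0.png")
print("cam top",ray("top",(0,0))[0],"scene",ray("scene",(0,0))[0])
w=onz("top",(190.96,190.54),.079);h=onz("top",(214.9,195.4),.077);print("well",w,"hole",h,np.linalg.norm((w-h)[:2]))
print("scene proj well",proj("scene",w),"hole",proj("scene",h))
print("well tri",tri((190.96,190.54),(233.6,166.0)),"hole tri",tri((214.9,195.4),(245.8,175)))
print("cap tri",tri((329.1,195.1),(352.3,212.8)),"top@.094",onz("top",(329.1,195.1),.094))
print("pin tri",tri((299.6,200.4),(310.1,191)),"top@.112",onz("top",(299.6,200.4),.112),"scene@.112",onz("scene",(310.1,191),.112))
for n,uv in (("lt",(480,128)),("rt",(670,92)),("rb",(683,155)),("lb",(497,198))):
    p=np.array(uv)/4-.375+165; print(n,p,onz("top",p,.05)[:2])
for r in range(196,206): print(r,t[r,290:304].max(1))
for r in range(190,200): print(r,[tuple(int(v) for v in x) for x in t[r,325:333]])
E
```

```text
cam top [ 0.42865776 -0.13796055  1.17435345] scene [ 0.04266365 -0.75635368  0.423403  ]
well [0.58407752 0.05012061 0.079     ] hole [ 0.57269282 -0.01468385  0.077     ] 0.06579688823947201
scene proj well [234.20856934 165.81821674] hole [246.43332403 174.89796173]
well tri [0.58350819 0.05059344 0.07860829] hole tri [ 0.5721082  -0.01425813  0.07684861]
cap tri [ 0.57885858 -0.32081807  0.09134869] top@.094 [ 0.57869619 -0.32057676  0.094     ]
pin tri [ 0.55837302 -0.23866802  0.11289384] top@.112 [ 0.56032063 -0.2403401   0.112     ] scene@.112 [ 0.55744597 -0.23624518  0.112     ]
lt [284.625 196.625] [ 0.57752884 -0.20468722]
rt [332.125 187.625] [ 0.6059908  -0.33638047]
rb [335.375 203.375] [ 0.56212165 -0.34545778]
lb [288.875 214.125] [ 0.52919205 -0.2172004 ]
196 [103 105 105 107 106 108 109 109 108 108 108 108 108 107]
197 [108 108 108 108 108 108 111 112 112 110 110 109 108 106]
198 [109 108 109 109 110 111 115  77  85 111 112 109 109 109]
199 [110 109 109 112 115 118  71  47  56  63 108 111 108 109]
200 [108 112 115  78  70  73  53  57  59  55  65 106 110 109]
201 [1
[... 894 characters left out ...]
(154, 154, 133), (136, 137, 118), (93, 93, 80), (100, 102, 91)]
195 [(48, 53, 56), (41, 47, 49), (134, 133, 110), (145, 145, 123), (158, 157, 131), (159, 160, 133), (107, 109, 93), (121, 124, 112)]
196 [(54, 59, 61), (47, 52, 54), (114, 115, 96), (140, 141, 119), (143, 143, 121), (143, 143, 120), (95, 96, 81), (97, 103, 100)]
197 [(48, 55, 66), (50, 55, 55), (53, 58, 54), (117, 118, 101), (140, 138, 114), (166, 164, 132), (130, 131, 115), (97, 105, 107)]
198 [(49, 57, 60), (51, 56, 61), (47, 53, 56), (55, 60, 57), (55, 59, 55), (72, 76, 75), (91, 99, 103), (93, 103, 108)]
199 [(54, 61, 63), (46, 53, 56), (50, 57, 59), (43, 49, 51), (61, 69, 73), (89, 99, 103), (94, 104, 108), (94, 103, 107)]
```

```bash
python3 -m handwheel '[{"travel":[0,0,0],"dr":[0,0,0.23]},{"travel":[0,0,0],"dr":[0,0,0.23]},{"travel":[0,0,0],"dr":[0,0,0.23]},{"travel":[0,0,0],"dr":[0,0,0.23]},{"travel":[0,0,0],"dr":[0,0,0.23]},{"travel":[0,0,0],"dr":[0,0,0.23]},{"travel":[0,0,0],"dr":[0,0,0.23]},{"travel":[0,0,0],"dr":[0,0,0.23]}]' 0
cat > go.py <<'E'
import sys
from h import *
o=ctrl.get_obs();p=o["eef_pos"];R=Rn.from_quat(np.r_[o["eef_rot"][1:],o["eef_rot"][0]]).as_matrix()
g=np.array([float(v) for v in sys.argv[1:4]])
print("t",round(o["time_s"],2),"pos",p.round(4),"jaw deg",np.degrees(np.arctan2(R[1,1],R[0,1])).round(1),"tilt zx,zy",R[:2,2].round(4),"open",round(o["opening"],3),"F",o["wrist_force"].round(1))
print("need frac",tool(g-p).round(4),"tilt fix dr (tool)",(R.T@np.cross(R[:,2],[0,0,-1])/np.radians(30)).round(4))
E
python3 go.py .579 -.3205 .231
```

```text
time_s: 0.77
eef_pos: [0.2224, 0.5266, 0.2259]
eef_rot: [0.0, 0.643, 0.766, -0.005]
wrist_force: [0.1, 0.7, 0.6]
opening: 0.5
t 0.77 pos [0.2224 0.5266 0.2259] jaw deg 9.9 tilt zx,zy [-0.0058 -0.0084] open 0.5 F [0.1 0.7 0.6]
need frac [-5.9735  1.3661 -0.    ] tilt fix dr (tool) [-0.0138  0.014   0.    ]
```

```bash
python3 -m handwheel '[{"travel":[-0.26,0.06,-0.01],"dr":[-0.01,0.01,0]},{"travel":[-0.26,0.06,-0.01],"dr":[0,0,0]},{"travel":[-0.26,0.06,-0.01],"dr":[0,0,0]},{"travel":[-0.26,0.06,-0.01],"dr":[0,0,0]},{"travel":[-0.26,0.06,-0.01],"dr":[0,0,0]},{"travel":[-0.26,0.06,-0.01],"dr":[0,0,0]},{"travel":[-0.26,0.06,-0.01],"dr":[0,0,0]},{"travel":[-0.26,0.06,-0.01],"dr":[0,0,0]},{"travel":[-0.26,0.06,-0.01],"dr":[0,0,0]},{"travel":[-0.26,0.06,-0.01],"dr":[0,0,0]},{"travel":[-0.26,0.06,-0.01],"dr":[0,0,0]},{"travel":[-0.26,0.06,-0.01],"dr":[0,0,0]},{"travel":[-0.26,0.06,-0.01],"dr":[0,0,0]},{"travel":[-0.26,0.06,-0.01],"dr":[0,0,0]},{"travel":[-0.26,0.06,-0.01],"dr":[0,0,0]},{"travel":[-0.26,0.06,-0.01],"dr":[0,0,0]},{"travel":[-0.26,0.06,-0.01],"dr":[0,0,0]},{"travel":[-0.26,0.06,-0.01],"dr":[0,0,0]},{"travel":[-0.26,0.06,-0.01],"dr":[0,0,0]},{"travel":[-0.26,0.06,-0.01],"dr":[0,0,0]}]'
python3 go.py .579 -.3205 .20
```

```text
time_s: 2.43
eef_pos: [0.5319, -0.2387, 0.2504]
eef_rot: [-0.002, 0.643, 0.766, -0.004]
wrist_force: [0.9, 1.5, 0.5]
opening: 0.498
t 2.43 pos [ 0.5319 -0.2387  0.2504] jaw deg 10.0 tilt zx,zy [-0.0083 -0.0029] open 0.498 F [0.9 1.5 0.5]
need frac [-0.591   0.2172  0.3351] tilt fix dr (tool) [-0.0166  0.0028  0.    ]
```

```bash
python3 -m handwheel '[{"travel":[-0.2,0.07,0.1],"dr":[-0.016,0.003,0]},{"travel":[-0.2,0.07,0.1],"dr":[0,0,0]},{"travel":[-0.19,0.07,0.1],"dr":[0,0,0]},{"travel":[0,0,0.1],"dr":[0,0,0]},{"travel":[0,0,0.1],"dr":[0,0,0]},{"travel":[0,0,0],"dr":[0,0,0]},{"travel":[0,0,0],"dr":[0,0,0]}]'
python3 go.py .579 -.3205 .12
```

```text
time_s: 3.02
eef_pos: [0.5796, -0.3357, 0.1675]
eef_rot: [-0.001, 0.647, 0.763, -0.001]
wrist_force: [0.2, 0.4, 1.4]
opening: 0.498
t 3.02 pos [ 0.5796 -0.3357  0.1675] jaw deg 9.4 tilt zx,zy [-0.0024  0.0006] open 0.498 F [0.2 0.4 1.4]
need frac [0.1004 0.0134 0.3168] tilt fix dr (tool) [-0.0042 -0.0019 -0.    ]
```

```bash
python3 -m handwheel '[{"travel":[0.1,0.01,0],"dr":[-0.004,-0.002,0]},{"travel":[0,0,0.12],"dr":[0,0,0]},{"travel":[0,0,0.12],"dr":[0,0,0]},{"travel":[0,0,0],"dr":[0,0,0]},{"travel":[0,0,0],"dr":[0,0,0]}]'
python3 go.py .579 -.3205 .075; python3 - <<'E'
from h import *
o=[]
for n in ("top","scene"):
    im=viewer.camera(n)[:,:,::-1]
    u,v=map(int,proj(n,[.575,-.30,.1])); f=5 if n=="top" else 4
    c=im[max(0,v-35):v+35,u-40:u+40]; o.append(cv2.resize(c,(400,350),interpolation=cv2.INTER_CUBIC)); print(n,u-40,v-35)
cv2.imwrite("pics/a1.png",np.hstack(o))
E
```

```text
time_s: 3.43
eef_pos: [0.5799, -0.3192, 0.1361]
eef_rot: [0.002, 0.646, 0.763, 0.0]
wrist_force: [-0.2, -0.3, 0.2]
opening: 0.504
t 3.43 pos [ 0.5799 -0.3192  0.1361] jaw deg 9.5 tilt zx,zy [ 0.0037 -0.0029] open 0.504 F [-0.2 -0.3  0.2]
need frac [-0.006  -0.0087  0.4071] tilt fix dr (tool) [ 0.006   0.0066 -0.    ]
top 281 160
scene 302 170
```

View pics/a1.png

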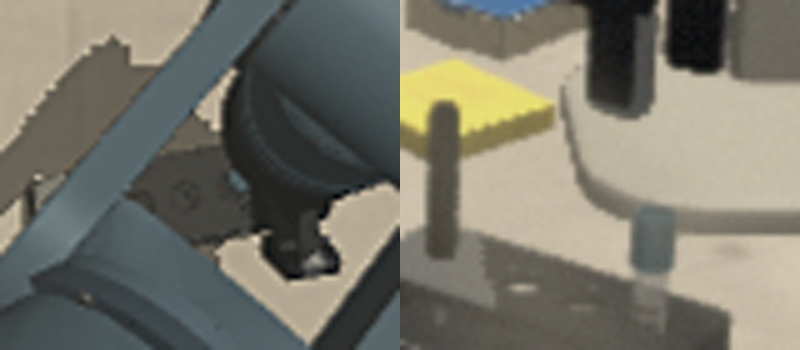

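The scene view shows the two fingertips at about (620,110) and (695,70), either side of and above the cap at (653,210), so they are aligned. I'll descend.

```bash
python3 -m handwheel '[{"travel":[-0.006,-0.008,0.1],"dr":[0.006,0.006,0]},{"travel":[0,0,0.1],"dr":[0,0,0]},{"travel":[0,0,0.1],"dr":[0,0,0]},{"travel":[0,0,0.1],"dr":[0,0,0]},{"travel":[0,0,0],"dr":[0,0,0]},{"travel":[0,0,0],"dr":[0,0,0]}]'
python3 go.py .579 -.3205 .074
```

```text
time_s: 4.03
eef_pos: [0.582, -0.3239, 0.0786]
eef_rot: [0.005, 0.646, 0.763, -0.0]
wrist_force: [-0.0, 0.5, 0.2]
opening: 0.497
t 4.03 pos [ 0.582  -0.3239  0.0786] jaw deg 9.5 tilt zx,zy [ 0.008  -0.0071] open 0.497 F [-0.   0.5  0.2]
need frac [ 0.0261 -0.0165  0.0304] tilt fix dr (tool) [ 0.0127  0.016  -0.    ]
```

```bash
python3 -m handwheel '[{"travel":[0.026,-0.016,0.03],"dr":[0.013,0.016,0]},{"travel":[0,0,0],"dr":[0,0,0]},{"travel":[0,0,0],"dr":[0,0,0]}]'
python3 go.py .579 -.3205 .074
```

```text
time_s: 4.28
eef_pos: [0.5794, -0.321, 0.0754]
eef_rot: [0.0, 0.646, 0.763, -0.0]
wrist_force: [0.2, 0.5, 0.2]
opening: 0.499
t 4.28 pos [ 0.5794 -0.321   0.0754] jaw deg 9.5 tilt zx,zy [ 0.0005 -0.0005] open 0.499 F [0.2 0.5 0.2]
need frac [ 0.0037 -0.0021  0.0093] tilt fix dr (tool) [ 0.0008  0.0011 -0.    ]
```

Good. Next, close on the cap.

```bash
python3 -m handwheel '[{"travel":[0,0,0],"dr":[0,0,0]},{"travel":[0,0,0],"dr":[0,0,0]},{"travel":[0,0,0],"dr":[0,0,0]},{"travel":[0,0,0],"dr":[0,0,0]},{"travel":[0,0,0],"dr":[0,0,0]},{"travel":[0,0,0],"dr":[0,0,0]},{"travel":[0,0,0],"dr":[0,0,0]},{"travel":[0,0,0],"dr":[0,0,0]}]' -1
python3 go.py .579 -.3205 .18
```

```text
time_s: 4.95
eef_pos: [0.5806, -0.3219, 0.0783]
eef_rot: [0.002, 0.646, 0.763, -0.0]
wrist_force: [-0.1, -0.5, -0.4]
opening: 0.153
t 4.95 pos [ 0.5806 -0.3219  0.0783] jaw deg 9.5 tilt zx,zy [ 0.0035 -0.0031] open 0.153 F [-0.1 -0.5 -0.4]
need frac [ 0.0083 -0.007  -0.6783] tilt fix dr (tool) [0.0057 0.007  0.    ]
```

```bash
python3 -m handwheel '[{"travel":[0,0,-0.1],"dr":[0.006,0.007,0]},{"travel":[0,0,-0.1],"dr":[0,0,0]},{"travel":[0,0,-0.15],"dr":[0,0,0]},{"travel":[0,0,-0.15],"dr":[0,0,0]},{"travel":[0,0,-0.15],"dr":[0,0,0]},{"travel":[0,0,-0.15],"dr":[0,0,0]},{"travel":[0,0,-0.1],"dr":[0,0,0]},{"travel":[0,0,0],"dr":[0,0,0]},{"travel":[0,0,0],"dr":[0,0,0]}]'
python3 go.py .584 .050 .2
```

```text
time_s: 5.7
eef_pos: [0.5811, -0.3221, 0.2223]
eef_rot: [0.002, 0.646, 0.763, 0.0]
wrist_force: [-0.0, 0.6, -0.1]
opening: 0.156
t 5.7 pos [ 0.5811 -0.3221  0.2223] jaw deg 9.5 tilt zx,zy [ 0.003  -0.0019] open 0.156 F [-0.   0.6 -0.1]
need frac [2.4436 0.4282 0.144 ] tilt fix dr (tool) [ 0.005   0.0046 -0.    ]
```

```bash
python3 -m handwheel '[{"travel":[0.1,0.02,0],"dr":[0.005,0.004,0]},{"travel":[0.2,0.035,0],"dr":[0,0,0]},{"travel":[0.2,0.035,0],"dr":[0,0,0]},{"travel":[0.2,0.035,0],"dr":[0,0,0]},{"travel":[0.2,0.035,0],"dr":[0,0,0]},{"travel":[0.2,0.035,0],"dr":[0,0,0]},{"travel":[0.2,0.035,0],"dr":[0,0,0]},{"travel":[0.2,0.035,0],"dr":[0,0,0]},{"travel":[0.2,0.035,0],"dr":[0,0,0]},{"travel":[0.2,0.035,0],"dr":[0,0,0]},{"travel":[0.2,0.035,0],"dr":[0,0,0]},{"travel":[0.2,0.035,0],"dr":[0,0,0]},{"travel":[0.1,0.02,0],"dr":[0,0,0]},{"travel":[0,0,0],"dr":[0,0,0]},{"travel":[0,0,0],"dr":[0,0,0]}]'
python3 go.py .584 .050 .18
```

```text
time_s: 6.95
eef_pos: [0.5681, 0.0748, 0.2001]
eef_rot: [-0.018, 0.646, 0.763, -0.006]
wrist_force: [-0.6, 0.1, 0.6]
opening: 0.153
t 6.95 pos [0.5681 0.0748 0.2001] jaw deg 9.5 tilt zx,zy [-0.0351  0.0133] open 0.153 F [-0.6  0.1  0.6]
need frac [-0.183   0.0818  0.128 ] tilt fix dr (tool) [-0.0619 -0.0362 -0.    ]
```

```bash
python3 -m handwheel '[{"travel":[-0.09,0.04,0],"dr":[-0.062,-0.036,0]},{"travel":[-0.09,0.04,0],"dr":[0,0,0]},{"travel":[0,0,0.05],"dr":[0,0,0]},{"travel":[0,0,0],"dr":[0,0,0]},{"travel":[0,0,0],"dr":[0,0,0]}]'
python3 go.py .584 .050 .18;  python3 -m handwheel '[{"travel":[0,0,0],"dr":[0,0,0]}]' >/dev/null;python3 go.py .584 .050 .18
```

```text
time_s: 7.37
eef_pos: [0.5824, 0.0471, 0.1877]
eef_rot: [-0.003, 0.647, 0.763, -0.002]
wrist_force: [-0.1, 0.0, 0.1]
opening: 0.158
t 7.37 pos [0.5824 0.0471 0.1877] jaw deg 9.4 tilt zx,zy [-0.0071  0.0006] open 0.158 F [-0.1  0.   0.1]
need frac [0.0172 0.0142 0.0515] tilt fix dr (tool) [-0.0132 -0.0034  0.    ]
t 7.45 pos [0.582  0.0465 0.1871] jaw deg 9.3 tilt zx,zy [-0.0088  0.0011] open 0.149 F [ 0.6  0.2 -0.4]
need frac [0.0207 0.0175 0.047 ] tilt fix dr (tool) [-0.0163 -0.0047 -0.    ]
```

```bash
python3 -m handwheel '[{"travel":[0.022,0.018,0.06],"dr":[-0.016,-0.005,0]},{"travel":[0,0,0.05],"dr":[0,0,0]},{"travel":[0,0,0],"dr":[0,0,0]}]'
python3 go.py .584 .050 .168; python3 - <<'E'
from h import *
o=[]
for n in ("top","scene"):
    im=viewer.camera(n)[:,:,::-1]; cv2.imwrite(f"pics/{n}2.png",im)
    u,v=map(int,proj(n,[.58,.03,.1])); x,y=u-40,max(0,v-35)
    o.append(cv2.resize(im[y:y+70,x:x+80],(400,350),interpolation=cv2.INTER_CUBIC)); print(n,x,y)
cv2.imwrite("pics/a2.png",np.hstack(o)); print(proj("scene",[.584,.05,.08]),proj("top",[.584,.05,.08]))
p=ctrl.get_obs()["eef_pos"];print("foot expected",proj("scene",[p[0],p[1],p[2]-.0735]))
E
```

```text
time_s: 7.7
eef_pos: [0.5842, 0.0495, 0.1702]
eef_rot: [-0.0, 0.648, 0.762, -0.0]
wrist_force: [-0.4, 0.8, -0.9]
opening: 0.15
t 7.7 pos [0.5842 0.0495 0.1702] jaw deg 9.2 tilt zx,zy [-0.0003  0.0001] open 0.15 F [-0.4  0.8 -0.9]
need frac [ 0.0038 -0.0009  0.0143] tilt fix dr (tool) [-0.0005 -0.0003 -0.    ]
top 157 156
scene 197 124
[234.18979344 165.44523647] [190.94212778 190.51592086]
foot expected [234.21565654 158.36617671]
```

View pics/a2.png

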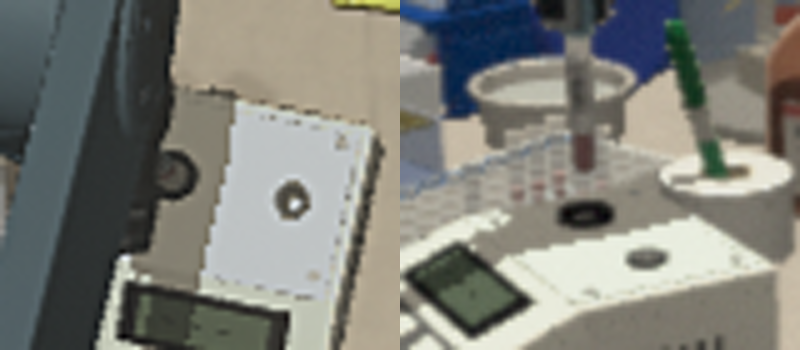

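The scene view shows the tube foot at crop (584,170), straight above the collar centre at (585,213), which matches the expected foot pixel. I'll lower it into the well.

```bash
python3 -m handwheel '[{"travel":[0.003,0,0.07],"dr":[0,0,0]},{"travel":[0,0,0.07],"dr":[0,0,0]},{"travel":[0,0,0.07],"dr":[0,0,0]},{"travel":[0,0,0],"dr":[0,0,0]}]'
python3 go.py .584 .050 .095
```

```text
time_s: 8.13
eef_pos: [0.5856, 0.0498, 0.1393]
eef_rot: [0.001, 0.648, 0.762, 0.001]
wrist_force: [-1.1, -0.2, -0.9]
opening: 0.152
t 8.13 pos [0.5856 0.0498 0.1393] jaw deg 9.2 tilt zx,zy [ 0.0035 -0.0004] open 0.152 F [-1.1 -0.2 -0.9]
need frac [ 0.0034 -0.0113  0.2952] tilt fix dr (tool) [ 0.0065  0.0018 -0.    ]
```

```bash
python3 -m handwheel '[{"travel":[0.003,-0.011,0.06],"dr":[0.006,0.002,0]},{"travel":[0,0,0.07],"dr":[0,0,0]},{"travel":[0,0,0.07],"dr":[0,0,0]},{"travel":[0,0,0],"dr":[0,0,0]}]'
python3 go.py .584 .050 .095
```

```text
time_s: 8.47
eef_pos: [0.5834, 0.0501, 0.1053]
eef_rot: [-0.0, 0.648, 0.762, -0.0]
wrist_force: [-1.1, 0.2, -1.0]
opening: 0.158
t 8.47 pos [0.5834 0.0501 0.1053] jaw deg 9.2 tilt zx,zy [-0.0008  0.0003] open 0.158 F [-1.1  0.2 -1. ]
need frac [-0.0013  0.0042  0.0685] tilt fix dr (tool) [-0.0015 -0.0008 -0.    ]
```

```bash
python3 -m handwheel '[{"travel":[-0.001,0.004,0.05],"dr":[0,0,0]},{"travel":[0,0,0.025],"dr":[0,0,0]},{"travel":[0,0,0],"dr":[0,0,0]}]'
python3 go.py .584 .050 .092
```

```text
time_s: 8.72
eef_pos: [0.5836, 0.0501, 0.0917]
eef_rot: [-0.001, 0.648, 0.762, -0.001]
wrist_force: [-0.4, -0.6, -0.3]
opening: 0.154
t 8.72 pos [0.5836 0.0501 0.0917] jaw deg 9.2 tilt zx,zy [-0.0023  0.0005] open 0.154 F [-0.4 -0.6 -0.3]
need frac [-0.0008  0.0026 -0.0019] tilt fix dr (tool) [-0.0042 -0.0016  0.    ]
```

```bash
python3 -m handwheel '[{"travel":[0,0,0],"dr":[0,0,0]},{"travel":[0,0,0],"dr":[0,0,0]},{"travel":[0,0,0],"dr":[0,0,0]},{"travel":[0,0,0],"dr":[0,0,0]},{"travel":[0,0,0],"dr":[0,0,0]}]' 0
python3 go.py .584 .050 .2
```

```text
time_s: 9.13
eef_pos: [0.5846, 0.05, 0.0928]
eef_rot: [-0.0, 0.648, 0.762, -0.0]
wrist_force: [-0.2, 0.7, 0.3]
opening: 0.499
t 9.13 pos [0.5846 0.05   0.0928] jaw deg 9.2 tilt zx,zy [-0.0004  0.0003] open 0.499 F [-0.2  0.7  0.3]
need frac [ 0.001  -0.0039 -0.7149] tilt fix dr (tool) [-0.0006 -0.0007  0.    ]
```

Released. Next: raise straight up, look, and head toward the pin.

```bash
python3 -m handwheel '[{"travel":[0,0,-0.08],"dr":[0,0,0]},{"travel":[0,0,-0.1],"dr":[0,0,0]},{"travel":[0,0,-0.15],"dr":[0,0,0]},{"travel":[0,0,-0.15],"dr":[0,0,0]},{"travel":[0,0,-0.15],"dr":[0,0,0]},{"travel":[0,0,-0.1],"dr":[0,0,0]},{"travel":[0,0,0],"dr":[0,0,0]}]'
python3 go.py .5595 -.2365 .2; python3 -m handwheel '[{"travel":[-0.1,-0.02,0],"dr":[0,0,0]},{"travel":[-0.2,-0.05,0],"dr":[0,0,0]},{"travel":[-0.2,-0.05,0],"dr":[0,0,0]},{"travel":[-0.2,-0.05,0],"dr":[0,0,0]},{"travel":[-0.2,-0.05,0],"dr":[0,0,0]},{"travel":[-0.2,-0.05,0],"dr":[0,0,0]},{"travel":[-0.2,-0.05,0],"dr":[0,0,0]},{"travel":[-0.2,-0.05,0],"dr":[0,0,0]},{"travel":[-0.2,-0.05,0],"dr":[0,0,0]},{"travel":[0,0,0],"dr":[0,0,0]},{"travel":[0,0,0],"dr":[0,0,0]}]'
python3 go.py .5595 -.2365 .2; python3 - <<'E'
from h import *
o=[]
for n in ("top","scene"):
    im=viewer.camera(n)[:,:,::-1]; cv2.imwrite(f"pics/{n}3.png",im)
    u,v=map(int,proj(n,[.58,.03,.1])); x,y=u-40,max(0,v-35)
    o.append(cv2.resize(im[y:y+70,x:x+80],(400,350),interpolation=cv2.INTER_CUBIC)); print(n,x,y)
cv2.imwrite("pics/a3.png",np.hstack(o)); print("home tube top",proj("scene",[.584,.05,.105]),proj("top",[.584,.05,.105]))
E
```

```text
time_s: 9.72
eef_pos: [0.5844, 0.05, 0.2124]
eef_rot: [0.0, 0.648, 0.762, 0.0]
wrist_force: [0.3, 0.9, -0.6]
opening: 0.505
t 9.72 pos [0.5844 0.05   0.2124] jaw deg 9.2 tilt zx,zy [0.001  0.0002] open 0.505 F [ 0.3  0.9 -0.6]
need frac [-1.8588 -0.4705  0.0824] tilt fix dr (tool) [ 0.0019 -0.     -0.    ]
time_s: 10.63
eef_pos: [0.5619, -0.2213, 0.2135]
eef_rot: [0.002, 0.646, 0.763, 0.002]
wrist_force: [0.2, 1.5, 0.3]
opening: 0.501
t 10.63 pos [ 0.5619 -0.2213  0.2135] jaw deg 9.5 tilt zx,zy [0.0063 0.0004] open 0.501 F [0.2 1.5 0.3]
need frac [-0.0975 -0.0332  0.0897] tilt fix dr (tool) [0.012  0.0012 0.    ]
top 157 156
scene 197 124
home tube top [233.65847448 155.52282661] [189.37342484 189.14427946]
```

View pics/a3.png

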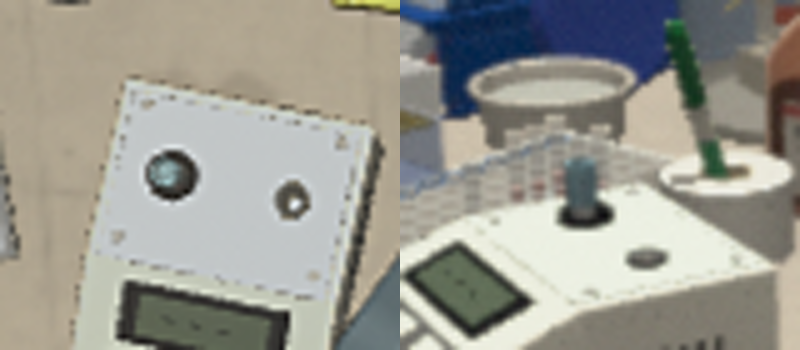

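The tube is home: its cap top in the scene view is at (233.2,155.4) against a predicted (233.7,155.5), just above the collar. The hole shows clear. Next, the pin.

```bash
python3 -m handwheel '[{"travel":[-0.098,-0.033,0.1],"dr":[0.012,0.001,0]},{"travel":[0,0,0.15],"dr":[0,0,0]},{"travel":[0,0,0.15],"dr":[0,0,0]},{"travel":[0,0,0.1],"dr":[0,0,0]},{"travel":[0,0,0],"dr":[0,0,0]},{"travel":[0,0,0],"dr":[0,0,0]}]'
python3 go.py .5595 -.2365 .064;python3 - <<'E'
from h import *
im=viewer.camera("scene")[:,:,::-1]
cv2.imwrite("pics/a4.png",cv2.resize(im[150:250,270:370],(600,600),interpolation=cv2.INTER_CUBIC))
p=ctrl.get_obs()["eef_pos"];print("tcp proj",proj("scene",p),"pin top",proj("scene",[.5595,-.2365,.112]))
E
```

```text
time_s: 11.23
eef_pos: [0.5624, -0.2284, 0.1378]
eef_rot: [0.001, 0.642, 0.767, 0.001]
wrist_force: [-0.4, 0.7, 1.0]
opening: 0.503
t 11.23 pos [ 0.5624 -0.2284  0.1378] jaw deg 10.1 tilt zx,zy [ 0.0031 -0.0008] open 0.503 F [-0.4  0.7  1. ]
need frac [-0.0489 -0.0297  0.4922] tilt fix dr (tool) [ 0.0055  0.0025 -0.    ]
tcp proj [309.22449843 176.18459753] pin top [310.9956469  190.75167526]
```

View pics/a4.png

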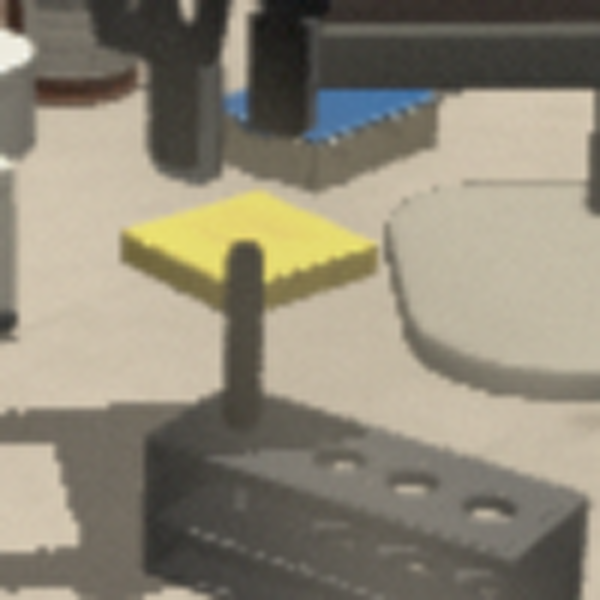

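The fingertips are at crop (185,175) and (280,130), and the pin top is at (244,246), i.e. pixel (310.6,191), so the estimate is good to about 1 mm. I'll correct xy before descending.

```bash
python3 -m handwheel '[{"travel":[-0.05,-0.033,0],"dr":[0.005,0.003,0]},{"travel":[0,0,0],"dr":[0,0,0]}]' >/dev/null
python3 go.py .559 -.2365 .064
```

```text
t 11.45 pos [ 0.5597 -0.2361  0.1399] jaw deg 10.3 tilt zx,zy [ 0.0018 -0.0008] open 0.505 F [-0.1  1.1  0.7]
need frac [-0.001  -0.0058  0.5061] tilt fix dr (tool) [0.0031 0.0021 0.    ]
```

```bash
python3 -m handwheel '[{"travel":[-0.001,-0.005,0.1],"dr":[0.003,0.002,0]},{"travel":[0,0,0.1],"dr":[0,0,0]},{"travel":[0,0,0.1],"dr":[0,0,0]},{"travel":[0,0,0.1],"dr":[0,0,0]},{"travel":[0,0,0],"dr":[0,0,0]}]'
python3 go.py .559 -.2365 .064
```

```text
time_s: 11.87
eef_pos: [0.562, -0.2396, 0.081]
eef_rot: [0.005, 0.641, 0.767, 0.001]
wrist_force: [-0.6, 0.0, -0.6]
opening: 0.497
t 11.87 pos [ 0.562  -0.2396  0.081 ] jaw deg 10.2 tilt zx,zy [ 0.0091 -0.0062] open 0.497 F [-0.6  0.  -0.6]
need frac [ 0.025 -0.017  0.113] tilt fix dr (tool) [0.015  0.0147 0.    ]
```

```bash
python3 -m handwheel '[{"travel":[0.025,-0.017,0.06],"dr":[0.015,0.015,0]},{"travel":[0,0,0.06],"dr":[0,0,0]},{"travel":[0,0,0],"dr":[0,0,0]}]'
python3 go.py .559 -.2365 .064
```

```text
time_s: 12.12
eef_pos: [0.5589, -0.2367, 0.0619]
eef_rot: [-0.0, 0.642, 0.767, 0.0]
wrist_force: [0.3, 0.1, -0.4]
opening: 0.497
t 12.12 pos [ 0.5589 -0.2367  0.0619] jaw deg 10.2 tilt zx,zy [-0.0001  0.0003] open 0.497 F [ 0.3  0.1 -0.4]
need frac [ 0.0015  0.0011 -0.0139] tilt fix dr (tool) [-0.0001 -0.0006 -0.    ]
```

```bash
python3 -m handwheel '[{"travel":[0,0,0],"dr":[0,0,0]},{"travel":[0,0,0],"dr":[0,0,0]},{"travel":[0,0,0],"dr":[0,0,0]},{"travel":[0,0,0],"dr":[0,0,0]},{"travel":[0,0,0],"dr":[0,0,0]},{"travel":[0,0,0],"dr":[0,0,0]},{"travel":[0,0,0],"dr":[0,0,0]},{"travel":[0,0,0],"dr":[0,0,0]}]' -1
python3 go.py .559 -.2365 .2
```

```text
time_s: 12.78
eef_pos: [0.5604, -0.2377, 0.0644]
eef_rot: [0.002, 0.641, 0.767, 0.0]
wrist_force: [0.3, -0.2, -1.2]
opening: 0.118
t 12.78 pos [ 0.5604 -0.2377  0.0644] jaw deg 10.2 tilt zx,zy [ 0.0033 -0.0021] open 0.118 F [ 0.3 -0.2 -1.2]
need frac [ 0.0069 -0.0053 -0.9043] tilt fix dr (tool) [ 0.0055  0.005  -0.    ]
```

```bash
python3 -m handwheel '[{"travel":[0.003,-0.003,-0.06],"dr":[0.005,0.005,0]},{"travel":[0,0,-0.1],"dr":[0,0,0]},{"travel":[0,0,-0.15],"dr":[0,0,0]},{"travel":[0,0,-0.15],"dr":[0,0,0]},{"travel":[0,0,-0.15],"dr":[0,0,0]},{"travel":[0,0,-0.15],"dr":[0,0,0]},{"travel":[0,0,-0.15],"dr":[0,0,0]},{"travel":[0,0,0],"dr":[0,0,0]},{"travel":[0,0,0],"dr":[0,0,0]}]'
python3 go.py .5725 -.0145 .2
```

```text
time_s: 13.53
eef_pos: [0.5609, -0.2374, 0.2116]
eef_rot: [0.002, 0.642, 0.767, 0.001]
wrist_force: [0.2, -0.2, -1.6]
opening: 0.123
t 13.53 pos [ 0.5609 -0.2374  0.2116] jaw deg 10.2 tilt zx,zy [ 0.0046 -0.0012] open 0.123 F [ 0.2 -0.2 -1.6]
need frac [1.4494 0.3385 0.0761] tilt fix dr (tool) [ 0.0083  0.0039 -0.    ]
```

```bash
python3 -m handwheel '[{"travel":[0.1,0.025,0],"dr":[0.008,0.004,0]},{"travel":[0.15,0.04,0],"dr":[0,0,0]},{"travel":[0.2,0.045,0],"dr":[0,0,0]},{"travel":[0.2,0.045,0],"dr":[0,0,0]},{"travel":[0.2,0.045,0],"dr":[0,0,0]},{"travel":[0.2,0.045,0],"dr":[0,0,0]},{"travel":[0.15,0.04,0],"dr":[0,0,0]},{"travel":[0.1,0.03,0],"dr":[0,0,0]},{"travel":[0.05,0.02,0],"dr":[0,0,0]},{"travel":[0,0,0],"dr":[0,0,0]},{"travel":[0,0,0],"dr":[0,0,0]}]'
python3 go.py .5725 -.0145 .17
```

```text
time_s: 14.45
eef_pos: [0.567, -0.0122, 0.2003]
eef_rot: [-0.01, 0.642, 0.767, -0.004]
wrist_force: [0.4, -0.3, -0.7]
opening: 0.123
t 14.45 pos [ 0.567  -0.0122  0.2003] jaw deg 10.1 tilt zx,zy [-0.0199  0.0075] open 0.123 F [ 0.4 -0.3 -0.7]
need frac [-0.0234  0.0369  0.2012] tilt fix dr (tool) [-0.035  -0.0208 -0.    ]
```

```bash
python3 -m handwheel '[{"travel":[-0.023,0.037,0],"dr":[-0.035,-0.021,0]},{"travel":[0,0,0.1],"dr":[0,0,0]},{"travel":[0,0,0.07],"dr":[0,0,0]},{"travel":[0,0,0],"dr":[0,0,0]}]' >/dev/null
python3 go.py .5725 -.0145 .15
```

```text
t 14.78 pos [ 0.5744 -0.0186  0.1733] jaw deg 9.9 tilt zx,zy [ 0.0038 -0.0027] open 0.121 F [ 0.6  0.2 -1. ]
need frac [ 0.0295 -0.008   0.1552] tilt fix dr (tool) [ 0.0063  0.0063 -0.    ]
```

```bash
python3 -m handwheel '[{"travel":[0.03,-0.008,0.06],"dr":[0.006,0.006,0]},{"travel":[0,0,0.06],"dr":[0,0,0]},{"travel":[0,0,0],"dr":[0,0,0]}]' >/dev/null
python3 go.py .5725 -.0145 .15; python3 - <<'E'
from h import *
o=[]
for n in ("top","scene"):
    im=viewer.camera(n)[:,:,::-1]; cv2.imwrite(f"pics/{n}5.png",im)
    u,v=map(int,proj(n,[.575,0,.1])); x,y=u-30,max(0,v-30)
    o.append(cv2.resize(im[y:y+52,x:x+60],(400,347),interpolation=cv2.INTER_CUBIC)); print(n,x,y)
cv2.imwrite("pics/a5.png",np.hstack(o)); p=ctrl.get_obs()["eef_pos"]
print("hole",proj("scene",[.5725,-.0145,.078]),"tip exp",proj("scene",p-[0,0,.0594]))
E
```

```text
t 15.03 pos [ 0.5724 -0.0163  0.1537] jaw deg 9.7 tilt zx,zy [ 0.0001 -0.0004] open 0.121 F [-0.7  0.5 -1. ]
need frac [0.0118 0.0026 0.0245] tilt fix dr (tool) [-0.      0.0008  0.    ]
top 178 163
scene 213 133
hole [246.30018374 174.48643599] tip exp [246.67749745 167.28490212]
```

View pics/a5.png

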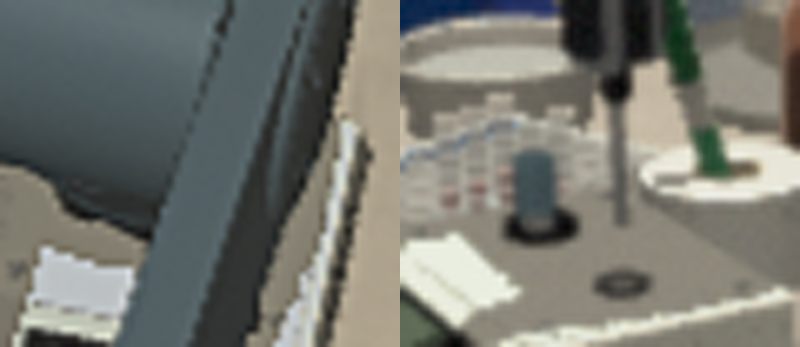

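The pin tip is at crop (622,225) and the hole collar at (623,284), directly below it. The tube still stands at (538,190). I'll correct about 2 mm in y and descend gently.

```bash
python3 -m handwheel '[{"travel":[0.012,0.003,0.04],"dr":[0,0.001,0]},{"travel":[0,0,0.04],"dr":[0,0,0]},{"travel":[0,0,0.04],"dr":[0,0,0]},{"travel":[0,0,0],"dr":[0,0,0]}]' >/dev/null
python3 go.py .5725 -.0145 .125
```

```text
t 15.47 pos [ 0.5746 -0.0144  0.1372] jaw deg 9.7 tilt zx,zy [ 0.0049 -0.0009] open 0.124 F [-0.9  0.1 -0.3]
need frac [ 0.0021 -0.0143  0.0809] tilt fix dr (tool) [0.0089 0.0033 0.    ]
```

```bash
python3 -m handwheel '[{"travel":[0.002,-0.014,0.03],"dr":[0.009,0.003,0]},{"travel":[0,0,0.04],"dr":[0,0,0]},{"travel":[0,0,0.02],"dr":[0,0,0]}]' >/dev/null
python3 go.py .5725 -.0145 .112
```

```text
t 15.72 pos [ 0.5728 -0.0145  0.123 ] jaw deg 9.8 tilt zx,zy [ 0.0007 -0.0004] open 0.124 F [-0.7  0.1  0.4]
need frac [ 0.0001 -0.002   0.0734] tilt fix dr (tool) [ 0.0011  0.001  -0.    ]
```

```bash
python3 -m handwheel '[{"travel":[0,-0.002,0.04],"dr":[0.001,0.001,0]},{"travel":[0,0,0.02],"dr":[0,0,0]}]' >/dev/null
python3 go.py .5725 -.0145 .1064
python3 -m handwheel '[{"travel":[0,0,0.01],"dr":[0,0,0]}]' >/dev/null
python3 go.py .5725 -.0145 .1064
```

```text
t 15.88 pos [ 0.5723 -0.0145  0.1129] jaw deg 9.8 tilt zx,zy [-0.0004  0.0001] open 0.12 F [-0.2 -0.4 -0.7]
need frac [-0.0004  0.0011  0.0431] tilt fix dr (tool) [-0.0006 -0.0003  0.    ]
t 15.97 pos [ 0.572  -0.0144  0.1107] jaw deg 9.8 tilt zx,zy [-0.0011  0.0003] open 0.125 F [ 0.  -0.1  0.1]
need frac [-0.0011  0.0029  0.0283] tilt fix dr (tool) [-0.0019 -0.0009 -0.    ]
```

```bash
for i in 1; do python3 -m handwheel '[{"travel":[0,0.003,0.015],"dr":[-0.002,0,0]}]' >/dev/null
python3 go.py .5725 -.0145 .1064; done
python3 -m handwheel '[{"travel":[0,0,0.015],"dr":[0,0,0]}]' >/dev/null
python3 go.py .5725 -.0145 .1064
python3 -m handwheel '[{"travel":[0,0,0.015],"dr":[0,0,0]}]' >/dev/null
python3 go.py .5725 -.0145 .1064
```

```text
t 16.05 pos [ 0.5724 -0.0144  0.1082] jaw deg 9.8 tilt zx,zy [-0.0005  0.0005] open 0.121 F [-1.4  0.1  2. ]
need frac [-0.001   0.0007  0.0118] tilt fix dr (tool) [-0.0007 -0.0011  0.    ]
t 16.13 pos [ 0.5724 -0.0144  0.1059] jaw deg 9.8 tilt zx,zy [-0.0004  0.0004] open 0.121 F [-1.2  0.9  3.2]
need frac [-0.0005  0.0004 -0.0031] tilt fix dr (tool) [-0.0007 -0.0009  0.    ]
t 16.22 pos [ 0.5726 -0.0145  0.1039] jaw deg 9.8 tilt zx,zy [-0.0002  0.0003] open 0.121 F [-1.9 -0.   5.4]
need frac [-0.     -0.0005 -0.0165] tilt fix dr (tool) [-0.0003 -0.0006 -0.    ]
```

```bash
python3 -m handwheel '[{"travel":[0,0,0.015],"dr":[0,0,0]}]' >/dev/null
python3 go.py .5725 -.0145 .1064
python3 -m handwheel '[{"travel":[0,0,0.015],"dr":[0,0,0]}]' >/dev/null
python3 go.py .5725 -.0145 .1064
```

```text
t 16.3 pos [ 0.5731 -0.0146  0.1029] jaw deg 9.8 tilt zx,zy [ 0.0007 -0.0001] open 0.117 F [-5.3  0.3 20.3]
need frac [ 0.0015 -0.0036 -0.0236] tilt fix dr (tool) [ 0.0012  0.0003 -0.    ]
t 16.38 pos [ 0.5735 -0.0147  0.1027] jaw deg 9.8 tilt zx,zy [ 0.0011 -0.0004] open 0.121 F [-8.7  1.8 23.3]
need frac [ 0.0026 -0.0064 -0.0249] tilt fix dr (tool) [ 0.0019  0.0012 -0.    ]
```

At the stop: the force jumps to about 23 N while z stalls at 0.103. I'll ease to a moderate steady push and see where it settles.

```bash
python3 -m handwheel '[{"travel":[0.002,-0.006,0.008],"dr":[0.002,0.001,0]},{"travel":[0,-0.003,0.008],"dr":[0,0,0]},{"travel":[0,-0.002,0.008],"dr":[0,0,0]},{"travel":[0,-0.002,0.008],"dr":[0,0,0]}]' >/dev/null
python3 go.py .5725 -.0145 .103; python3 - <<'E'
from h import *
a=viewer.camera("scene");F=[ctrl.get_obs()]
for i in range(6): viewer.camera("scene"); F.append(ctrl.get_obs())
for o in F: print(round(o["time_s"],2),o["eef_pos"].round(4),o["wrist_force"].round(1))
im=a[:,:,::-1];cv2.imwrite("pics/a6.png",cv2.resize(im[130:190,205:275],(700,600),interpolation=cv2.INTER_CUBIC))
E
```

```text
t 16.72 pos [ 0.5729 -0.0146  0.1033] jaw deg 9.8 tilt zx,zy [ 0.0027 -0.0005] open 0.119 F [-3.7  1.5  8.9]
need frac [ 0.0009 -0.0023  0.002 ] tilt fix dr (tool) [ 0.0049  0.0018 -0.    ]
16.77 [ 0.5728 -0.0146  0.1033] [-3.8 -0.2  8.9]
16.82 [ 0.5729 -0.0146  0.1033] [-3.4  0.3  8.7]
16.87 [ 0.5729 -0.0146  0.1033] [-4.   0.6  9.6]
16.92 [ 0.5728 -0.0146  0.1033] [-3.7  1.3  8.5]
16.97 [ 0.5729 -0.0146  0.1033] [-3.5  0.9  8.9]
17.02 [ 0.5729 -0.0146  0.1033] [-3.1  0.5  9. ]
17.07 [ 0.5729 -0.0146  0.1033] [-3.8 -0.   8.9]
```

View pics/a6.png

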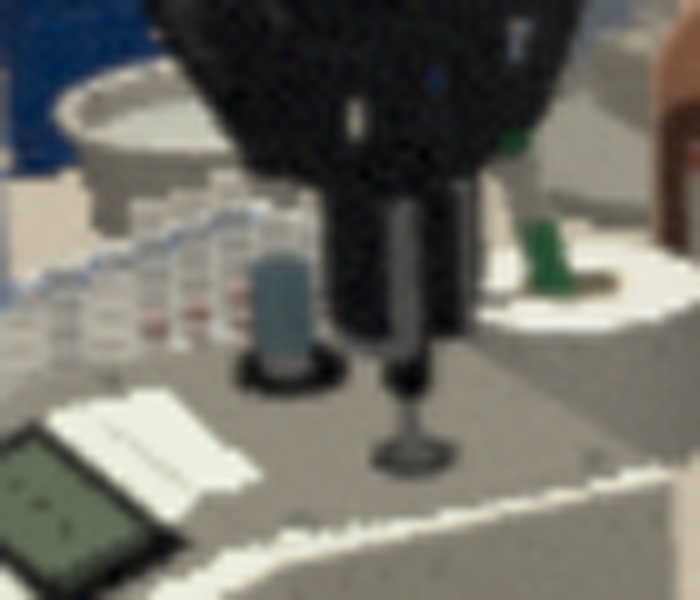

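The picture shows the cap standing in the collar at (285,320) with nothing touching it, and the pin shank going into the hole collar at (412,455). The push holds steady at about 9 N at the stop, so I'm handing in.

```bash
python3 -c "
from bench import ctrl
print(ctrl.hand_in());o=ctrl.get_obs();print(o['time_s'],o['eef_pos'],o['wrist_force'],o['opening'])"
```

```text
the job is handed in; nothing more can be done
None
the job is handed in; nothing more can be done
```

I stood the reference tube in the well, let go of it, then gripped the pin by its handle and pressed the calibration button down to its stop. I handed the job in with the pin still holding the button, at about 17 s of the 64 s allowed. The hand-in reports no verdict, so I don't know the official result.

- **Tube:** in the scene view the cap top was at pixel (233.2, 155.4), against (233.7, 155.5) predicted for a tube fully home. In the top view the cap looked about 1 px (2–3 mm) off, which I judged by eye and put down to play in the well and lighting. I did not correct it. The last picture showed the tube still standing and clear of the gripper.
- **Button:** the force rose from about 2 N to 5 N like a spring, then jumped to 20–23 N as the pin stopped moving, well under the 60 N limit. I eased it to a steady push of about 9 N, with about 4 N sideways, and both held over the last 0.35 s. I had no direct reading of the button's travel.
- **Pin tip height:** the gripper stopped about 3 mm lower than my estimate for the fully pressed button. Contact also began about 3 mm low, so the roughly 6 mm of travel agrees. The offset is probably a small slip in the grip or calibration error.
- **Bystanders:** the arm did not go near the timer, forceps, pipette or note pad. I did not measure their positions again at the end.

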